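# Nest the angle offcut in the slide-out tray and send the tray home

## Task

Lower the loose large angle offcut into the smaller one that lies in the pulled-out tray, so that it sits fully down in its V with the ends of the two level; set it down, do not drop it. Then press the tray's release lever down and push the tray fully home, with the two angles still nested and lying in the tray's cradle. Leave the other things on the bench where they are.

Things in the scene. Friction and masses are not known exactly. Their poses are not given: they have to be found in the camera images.
- large_angle: loose steel-grey metal angle, legs 48 mm, 5 mm thick, 150 mm long, 0.17-0.34 kg, lying as an open-topped V (trough) on the V rest. Origin on the outer heel (bottom line of the V) at mid length; y along the length, z up between the legs, x across. 68 mm wide over the legs' outer edges, which stand 34 mm above the origin (leg tops 37.5): grip these edges from above, closing along x. Either way round is the same
- v_rest: fixed low rest that carries the large angle at the start, left or right of the tray. Origin under its centre, y along the V. Wooden foot 70 x 130 x 12 mm high; two grey V saddles, 35 mm wide, carry the angle's heel 30 mm above the bench; fingers pass outside the saddles
- small_angle: smaller steel-grey metal angle, legs 38 mm, 5 mm thick, 150 mm long, 0.18 kg, lying loose as an open-topped V in the tray's cradle. Origin and axes as for the large one. 54 mm wide over the legs' outer edges, 27 mm above its origin (leg tops 30.5). When nested the large one's origin is 7 mm straight above this one's, y axes parallel
- cradle (a point): point on the tray where an angle's heel rests: bottom of the V of its two saddles, mid length, 46 mm above the bench. x points the way the tray goes home (away from the robot), y along the cradle
- tray (a joint): travel of the aluminium tray (130 x 190 mm, wall tops 54 mm above the bench) on its slides, m: 0 pulled out and locked, 0.10 fully home, along +x of cradle; friction about 1.5 N. It moves only while the release lever is pressed past about 0.12 rad; the lever must stay pressed for the first 15 mm of travel
- release (a joint): angle of the sprung release lever, rad: 0 up, 0.2 fully pressed down; 2 to 6 N on the pad. It travels with the tray
- paddle (a point): centre of the top of the release lever's black pad (26 mm in x, 50 in y) before the middle of the tray, 31 mm above the bench; axes as cradle. Goes down 9 mm when fully pressed (hinge 44 mm toward +x). At the pad's far edge, 13 mm toward +x, stands a plate 50 mm wide, 11 mm higher than the pad: fingertips pressing the pad can push it toward +x to move the tray
- tray_front (a point): middle of the top edge of the tray's front wall, 54 mm above the bench; the lever's plate stands 27 mm before it and its top is 12 mm lower
- pbox_d: bystander, to be left alone: brown small carton, 61 x 85 x 51 mm high, origin under its centre
- white_pot: bystander, to be left alone: white plastic pot with lid, about 70 mm across and 69 mm high, origin under its centre
- die_0: bystander, to be left alone: grey steel block, 37 x 36 x 56 mm high, standing upright
Things that resemble listed ones, but are neither listed nor needed, are in the scene too. Leave any red look-alike of the large_angle alone. Leave any pink look-alike of the small_angle alone.

How it is judged:
On the way, in this order (a step that is already met when the one before it is completed fails the run):
1. the large angle is nested in the small one and let go while the tray is still pulled out (x of large_angle in the frame of small_angle between -0.004 and 0.004 m and y of large_angle in the frame of small_angle between -0.008 and 0.008 m and z of large_angle in the frame of small_angle between 0.004 and 0.01 m and angle between the y axis of large_angle and the y axis of small_angle, either way round below 0.06 rad and angle between the z axis of large_angle and the z axis of small_angle, either way round below 0.08 rad and angle between large_angle's own z axis and vertical below 0.15 rad and x of small_angle in the frame of cradle between -0.005 and 0.005 m and y of small_angle in the frame of cradle between -0.02 and 0.02 m and z of small_angle in the frame of cradle between -0.004 and 0.004 m and value of joint tray below 0.01 m and contact force between the fingers and large_angle below 0.1 N), for 0.2 s.
2. the release lever is pressed down (value of joint release above 0.1 rad).
At the end, for the whole second after the job is handed in: Tray home (92 of 100 mm or more); small angle in the cradle (20 mm lengthwise, 5 across, 4 in height); large one in its V: heel 4 to 10 mm above the other's, within 4 mm across, ends level within 8 mm, lengths parallel within 0.06 rad, legs within 0.08 rad; both at rest (x of large_angle in the frame of small_angle between -0.004 and 0.004 m and y of large_angle in the frame of small_angle between -0.008 and 0.008 m and z of large_angle in the frame of small_angle between 0.004 and 0.01 m and angle between the y axis of large_angle and the y axis of small_angle, either way round below 0.06 rad and angle between the z axis of large_angle and the z axis of small_angle, either way round below 0.08 rad and angle between large_angle's own z axis and vertical below 0.15 rad and x of small_angle in the frame of cradle between -0.005 and 0.005 m and y of small_angle in the frame of cradle between -0.02 and 0.02 m and z of small_angle in the frame of cradle between -0.004 and 0.004 m and value of joint tray above 0.092 m and linear speed of each of large_angle, small_angle below 0.02 m/s); the robot touches nothing.
It fails at once if the large angle is dropped or thrown (faster than 0.6 m/s while no finger touches it) (linear speed of large_angle above 0.6 m/s and contact force between the fingers and large_angle below 0.05 N).
It fails at once if a bystander is moved by more than 40 mm (distance of any of pbox_d, white_pot, die_0 from where it was at the start of the episode above 0.04 m).
It also fails if it takes over 53 s, if anything falls off the work surface, if the arm or the gripper's body presses on something with over 40 N, if the wrist force passes 120 N, or if a joint passes its speed limit or range.

## Robot

A 6-joint arm with a two-finger parallel gripper is mounted at the origin on a cart in front of the work surface, level with it; the furniture and walls round the work are solid. World frame = base frame: x ahead of the robot, y to its left, z up, the work surface at z = 0. Lengths are in m, angles in rad, forces in N, time in s.
With the tool pointing down it reaches from about 0.3 to 0.825 m from the base axis. Payload 5.4 kg.
Tool frame: the origin (TCP) lies midway between the tips of the shut fingers; the grasp point (between the pads) lies 19 mm behind it; z points along the fingers, y is the line along which they close (so a half turn about z gives the same grasp; the last joint's range is limited). The gripper opens to 92 mm and grips with 3 to 60 N. Pads are 20 mm wide; open, the fingers measure 128 mm over their backs; the gripper's body (75 mm by 189 mm) begins 69 mm behind the grasp point.
Start: joints at [0.982, 0.158, 1.597, -0, 1.386, -0.21], TCP at [0.213, 0.534, 0.215] pointing down, gripper open.
Joint ranges: [-2.91, 2.91], [-0.94, 2.29], [0.18, 2.7], [-1.29, 4.43], [0.17, 2.64], [-3, 3]. Speed limits (rad/s): [2.57, 2.57, 3.14, 3.14, 3.14, 3.14].

## Interface

Orientations are given as a rotation vector (axis times angle).
In Python, from rig import manip, imaging, order, spotter gives the robot as it stands.
- The arm moves only by the shell command python3 -m pendant 'ROWS' [OPENING] [FORCE]. ROWS is JSON, a list of rows, each a list of 6 numbers: the shift along the tool's x, y, z each as a share of 500 mm, from -1 to 1, then the turn, a rotation vector about the tool's x, y, z each as a share of pi rad, from -1 to 1. In form: [[tx, ty, tz, wx, wy, wz], ...]. A call has 1 to 12 rows; each row shifts and turns the commanded pose from where the row before left it, along the tool's axes as they then stand; what a row does not reach is not made up. A row lasts 1/8 s, in which the tool goes at most 62.5 mm and 10.7 degrees, less where a joint would pass 70% of its speed; a pose out of reach is approached as far as the arm can. A call with a number of a shift or a turn outside -1 to 1 is refused whole. A call with a gripper value outside its range is refused whole. OPENING is the opening, from 0 (shut) to 1 (fully open), set as the call begins (- or left out, the last holds). The fingers move at their own pace and stop on an object; FORCE is the grip in N (left out, the last holds). Time passes only in rows, so rows that do not move let the fingers close. It gives the time, the measured TCP pose, the force, the opening and the grip force at its end, in the units of the state.
- manip.read_state(): the state, without advancing time (a new reading comes with each control period).
- imaging.get_image(name): name is "scene" or "top" or "wrist"; returns a dict with "pixels" (384x512x3 uint8, blue, green, red), "vfov" (degrees; the focal length in pixels is half the picture's height over the tangent of half this angle, whatever the lens; pixels are square), "cx", "cy" (the principal point, pixels), "rvec" (rotation vector, rad) and "tvec" (3), from world to camera coordinates, as OpenCV has them; the wrist camera has in their place "T_tool_cam" (4x4, takes a point from camera to tool coordinates, whose origin is the TCP and whose axes are the flange's). Camera axes: x right, y down, z forward; pixel columns grow to the right and rows downward; lengths in m; the calibration is good to about 2 mm. A picture is of the moment at which its call begins: read the wrist's pose just before it. There is no depth.
- order.job_done(): hands the job in; it is judged then, once.
Trained networks look in a picture, given as the dict that the camera call returned (one of the last four; its "shot" number tells which), for a name from the list of things; names that differ only in an ending like _2 or _b are one class to them, and where a whole thing is asked for, a point or a joint stands for the part that bears it (a point fixed in the world has none). Each returns a list of dicts, best first, with "conf" (0 to 1); they miss things now and then, are a little off and sometimes report something else, mostly with a low value. They report only what shows in the picture. A call takes as long as a camera call. They do not tell look-alikes from the thing itself.
- spotter.spot_in(picture, name): "location" ([column, row] in pixels, amid what is visible of it).
- spotter.cut_out(picture, name): "region" (384x512 bool, what is visible of it) and "location" ([column, row] in pixels, amid what is visible of it).
- spotter.landmark_of(picture, name): "location" ([column, row] in pixels: a listed point, or the origin of a listed thing).
The state is a dict: "time": time; "joints": joint angles; "dq": joint speeds; "effort": joint torques, N m; "tool_pos": TCP position; "eef_rot": TCP orientation; "wrist_force": force on the tool from outside, world axes, zero at the start; "moment": the same for the moment, N m; "gripper_width": finger opening in m; "grasp_force": force on a finger pad.
Only numpy, scipy, OpenCV 4.12 (cv2) and the standard library are available. Lean on these libraries where they do the work, as an engineer would, in place of code of your own. Each camera call takes 0.05 s, during which the arm holds its last target. There are 200 camera calls.

## Working session

There is one attempt and no reset: what is moved stays moved. The work goes in short steps, Python scripts to look and compute and a shell command to move; the robot and the scene stay as the last step left them, time stands still between calls to the robot, and variables do not carry over. Pictures are saved under pics/ and viewed, at most 11 in all, crops included, and the job is handed in when it is done.

```bash
mkdir -p pics; cat > h.py <<'E'
import numpy as np, cv2
from scipy.spatial.transform import Rotation as R
from rig import manip, imaging, order, spotter
def cam(p, st=None):
    f=192/np.tan(np.radians(p["vfov"])/2)
    K=np.array([[f,0,p["cx"]],[0,f,p["cy"]],[0,0,1]])
    if "rvec" in p:
        Rm=R.from_rotvec(np.ravel(p["rvec"])).as_matrix(); t=np.ravel(p["tvec"])
        return K,Rm.T,-Rm.T@t
    T=np.eye(4);T[:3,:3]=R.from_rotvec(st["eef_rot"]).as_matrix();T[:3,3]=st["tool_pos"]
    W=T@np.array(p["T_tool_cam"]); return K,W[:3,:3],W[:3,3]
def ray(p,uv,z,st=None):
    K,Rc,c=cam(p,st); d=Rc@np.linalg.solve(K,[uv[0],uv[1],1]); return c+d*(z-c[2])/d[2]
def proj(p,X,st=None):
    K,Rc,c=cam(p,st); v=K@(Rc.T@(np.array(X)-c)); return v[:2]/v[2]
E
python3 - <<'E'
from h import *
st=manip.read_state(); print(st)
out=[]
for n in("scene","top"):
    p=imaging.get_image(n); out.append(p["pixels"])
    print(n,cam(p)[2])
    for name,z in (("large_angle",.03),("small_angle",.046),("v_rest",0),("cradle",.046),("paddle",.031),("tray_front",.054),("pbox_d",0),("white_pot",0),("die_0",0)):
        for r in spotter.landmark_of(p,name)[:3]:
            print(name,round(r["conf"],2),np.round(r["location"]),np.round(ray(p,r["location"],z)[:2],3))
    cv2.imwrite(f"pics/{n}.png",p["pixels"])
E
```

```text
{'time': 0.0, 'joints': array([ 9.81910009e-01,  1.59047425e-01,  1.59825806e+00, -1.68370897e-05,
        1.38618666e+00, -2.10085798e-01]), 'dq': array([-0.00072741,  0.00081366, -0.00028743,  0.00083885, -0.00141574,
        0.00023704]), 'effort': array([ 1.19868113e-03, -3.85562575e+01, -3.22112811e+01,  7.00898515e-02,
        3.76889796e-02, -1.26089622e-04]), 'tool_pos': array([0.2122931 , 0.53368788, 0.2136069 ]), 'eef_rot': array([-5.91326135e-01, -3.08470169e+00,  2.75825952e-03]), 'wrist_force': array([ 0.87112191, -0.48839858,  0.47890059]), 'moment': array([ 0.00862012, -0.03271167, -0.01009004]), 'grasp_force': 0.0, 'gripper_width': 0.09179958188516323}
scene [-0.45826533 -1.32643625  0.77426733]
large_angle 0.85 [298. 216.] [ 0.527 -0.386]
large_angle 0.74 [354. 255.] [ 0.474 -0.654]
small_angle 0.7 [241. 180.] [ 0.552 -0.077]
small_angle 0.64 [195. 167.] [0.503 0.148]
v_rest 0.97 [295. 229.] [ 0.496 -0.403]
cradle 0.73 [295. 225.] [ 0.454 -0.443]
cradle 0.63 [237. 179.] [ 0.547 -0.061]
paddle 0.52 [239. 180.] [ 0.568 -0.044]
paddle 0.49 [220. 195.] [ 0.44  -0.093]
tray_front 0.81 [227. 187.] [ 0.469 -0.101]
tray_front 0.72 [219. 192.] [ 0.422 -0.116]
pbox_d 0.75 [158. 166.] [0.457 0.357]
white_pot 0.66 [223. 163.] [0.672 0.185]
die_0 0.44 [300. 202.] [ 0.643 -0.283]
top [ 0.44086251 -0.14185161  1.37736209]
large_angle 0.87 [322. 193.] [ 0.527 -0.397]
large_angle 0.79 [398. 214.] [ 0.451 -0.665]
small_angle 0.78 [161. 198.] [0.509 0.167]
small_angle 0.75 [233. 190.] [ 0.539 -0.082]
v_rest 0.5 [324. 193.] [ 0.528 -0.408]
cradle 0.96 [230. 187.] [ 0.546 -0.074]
paddle 0.51 [233. 217.] [ 0.444 -0.08 ]
tray_front 0.97 [231. 205.] [ 0.485 -0.075]
pbox_d 0.81 [118. 213.] [0.46  0.332]
white_pot 0.94 [160. 150.] [0.689 0.183]
die_0 0.6 [282. 158.] [ 0.657 -0.261]
```

View pics/top.png

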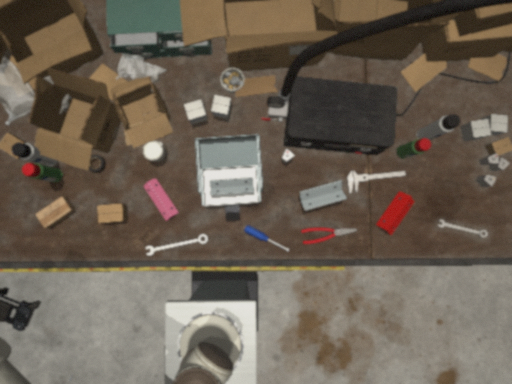

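View pics/scene.png

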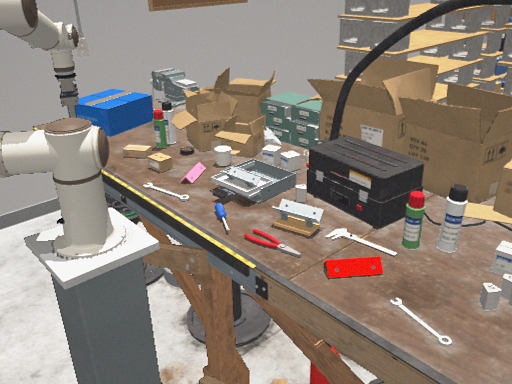

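In the top view, the large_angle candidates are grey at (322,195) on the V rest and red at (395,212). The grey one fits: it is steel-grey and on the rest. The small_angle candidates are grey at (232,187) in the tray and pink at (160,199) on the bench. The grey one in the tray fits. I'll enlarge to confirm and measure the yaws.

```bash
cat >> h.py <<'E'
def plan(pos,yaw,n,st=None):
    """rows (tool axes, shares) to TCP pos, tool pointing down with tool-y at world yaw (deg)"""
    st=st or manip.read_state(); Rc=R.from_rotvec(st["eef_rot"]); p=np.array(st["tool_pos"])
    y=np.array([np.cos(np.radians(yaw)),np.sin(np.radians(yaw)),0]); z=np.array([0,0,-1.])
    Rt=R.from_matrix(np.c_[np.cross(y,z),y,z]); w=(Rc.inv()*Rt).as_rotvec()
    d=(np.array(pos)-p)/n; rows=[]; Rk=Rc
    for k in range(n):
        rows.append([round(float(v),4) for v in np.r_[Rk.inv().apply(d)/.5,w/n/np.pi]]); Rk=Rk*R.from_rotvec(w/n)
    print(rows)
E
python3 - <<'E'
from h import *
p=imaging.get_image("top")
for name,z in(("large_angle",.06),("small_angle",.073),("cradle",.05)):
    for r in spotter.cut_out(p,name)[:2]:
        pts=np.argwhere(r["region"])[:,::-1]
        W=np.array([ray(p,u,z)[:2] for u in pts]).astype(np.float32)
        b=cv2.minAreaRect(W); print(name,round(r["conf"],2),np.round(b[0],3),np.round(b[1],3),b[2])
cv2.imwrite("pics/crop.png",cv2.resize(p["pixels"][120:250,130:430],None,fx=2.6,fy=2.6,interpolation=cv2.INTER_CUBIC))
plan([.50,-.36,.27],15,18)
E
```

```text
large_angle 0.77 [ 0.459 -0.641] [0.066 0.148] 53.38228988647461
large_angle 0.68 [ 0.517 -0.39 ] [0.066 0.147] 15.581856727600098
small_angle 0.84 [0.509 0.166] [0.152 0.052] 33.525840759277344
small_angle 0.82 [ 0.55  -0.079] [0.052 0.143] 4.075151443481445
cradle 0.79 [ 0.527 -0.073] [0.185 0.203] 3.388827085494995
[[-0.0664, -0.0805, -0.0062, 0.0, -0.0, 0.0164], [-0.0705, -0.077, -0.0062, 0.0, -0.0, 0.0164], [-0.0744, -0.0732, -0.0062, 0.0, -0.0, 0.0164], [-0.078, -0.0693, -0.0062, 0.0, -0.0, 0.0164], [-0.0815, -0.0652, -0.0062, 0.0, -0.0, 0.0164], [-0.0848, -0.0609, -0.0062, 0.0, -0.0, 0.0164], [-0.0878, -0.0564, -0.0062, 0.0, -0.0, 0.0164], [-0.0906, -0.0518, -0.0062, 0.0, -0.0, 0.0164], [-0.0932, -0.047, -0.0062, 0.0, -0.0, 0.0164], [-0.0955, -0.0422, -0.0062, 0.0, -0.0, 0.0164], [-0.0975, -0.0372, -0.0062, 0.0, -0.0, 0.0164], [-0.0993, -0.0321, -0.0062, 0.0, -0.0, 0.0164], [-0.1008, -0.0269, -0.0062, 0.0, -0.0, 0.0164], [-0.1021, -0.0217, -0.0062, 0.0, -0.0, 0.0164], [-0.1031, -0.0164, -0.0062, 0.0, -0.0, 0.0164], [-0.1038, -0.011, -0.0062, 0.0, -0.0, 0.0164], [-0.1042, -0.0057, -0.0062, 0.0, -0.0, 0.0164], [-0.1044, -0.0003, -0.0062, 0.0, -0.0, 0.0164]]
```

View pics/crop.png

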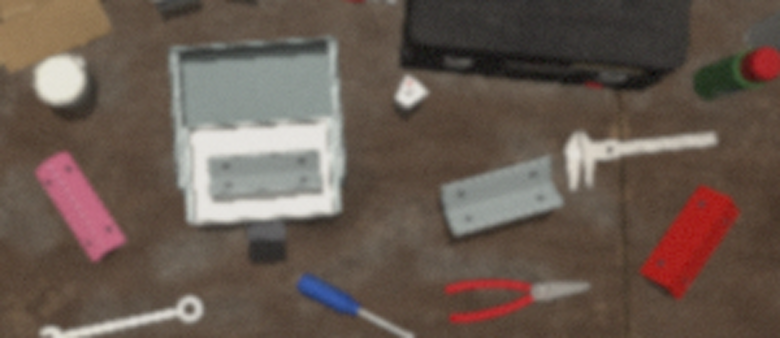

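The crop confirms both: the grey angle at crop (500,197) is the large one, and the grey one at (265,175) in the tray is the small one. I'm moving over the large one.

```bash
python3 -m pendant '[[-0.066,-0.08,-0.006,0,0,0.0164],[-0.07,-0.077,-0.006,0,0,0.0164],[-0.074,-0.073,-0.006,0,0,0.0164],[-0.078,-0.069,-0.006,0,0,0.0164],[-0.082,-0.065,-0.006,0,0,0.0164],[-0.085,-0.061,-0.006,0,0,0.0164],[-0.088,-0.056,-0.006,0,0,0.0164],[-0.091,-0.052,-0.006,0,0,0.0164],[-0.093,-0.047,-0.006,0,0,0.0164]]' 1
python3 -m pendant '[[-0.096,-0.042,-0.006,0,0,0.0164],[-0.098,-0.037,-0.006,0,0,0.0164],[-0.099,-0.032,-0.006,0,0,0.0164],[-0.101,-0.027,-0.006,0,0,0.0164],[-0.102,-0.022,-0.006,0,0,0.0164],[-0.103,-0.016,-0.006,0,0,0.0164],[-0.104,-0.011,-0.006,0,0,0.0164],[-0.104,-0.006,-0.006,0,0,0.0164],[-0.104,0,-0.006,0,0,0.0164],[0,0,0,0,0,0]]'
python3 - <<'E'
from h import *
st=manip.read_state(); p=imaging.get_image("wrist"); print(np.round(p["T_tool_cam"],3),p["vfov"],st["time"])
for n,z in(("large_angle",.03),("v_rest",0)):
    for r in spotter.landmark_of(p,n)[:2]: print(n,round(r["conf"],2),np.round(r["location"]),np.round(ray(p,r["location"],z,st),4))
for r in spotter.cut_out(p,"large_angle")[:2]:
    W=np.array([ray(p,u,.0656,st)[:2] for u in np.argwhere(r["region"])[:,::-1]]).astype(np.float32)
    b=cv2.minAreaRect(W); print(round(r["conf"],2),np.round(b[0],4),np.round(b[1],4),b[2])
cv2.imwrite("pics/w1.png",p["pixels"])
E
```

```text
time: 2.33
tool_pos: [0.3571, 0.086, 0.242]
eef_rot: [1.286, 2.865, 0.001]
wrist_force: [0.1, -0.5, -0.3]
gripper_width: 0.092
grasp_force: 0.0
time: 3.58
tool_pos: [0.5015, -0.3618, 0.2672]
eef_rot: [-1.912, -2.491, 0.0]
wrist_force: [-0.2, 1.0, 0.1]
gripper_width: 0.0918
grasp_force: 0.0
[[-0.    -0.958 -0.286  0.081]
 [ 1.    -0.    -0.001 -0.   ]
 [ 0.001 -0.286  0.958 -0.169]
 [ 0.     0.     0.     1.   ]] 67.48791756097538 3.575
large_angle 0.83 [181. 320.] [ 0.454 -0.67   0.03 ]
large_angle 0.74 [260. 177.] [ 0.5173 -0.3892  0.03  ]
0.94 [ 0.5167 -0.3897] [0.0692 0.1529] 15.260869979858398
0.63 [ 0.4666 -0.6139] [0.0523 0.1506] 45.68708038330078
```

View pics/w1.png

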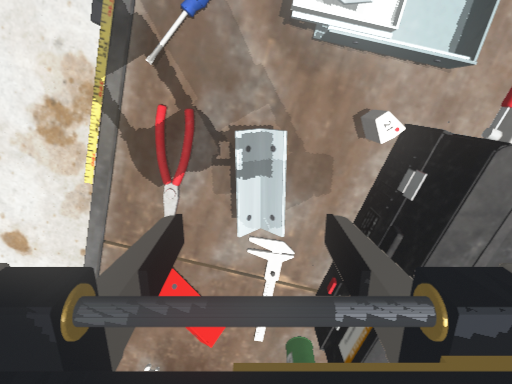

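The wrist view shows the grey angle at (260,180), and both measurements agree to within 1 mm. The red look-alike is at (190,310). I'm working out the approach.

```bash
python3 -c "
from h import *
plan([.517,-.3894,.12],15.3,4)
plan([.517,-.3894,.047],15.3,8)"
```

```text
[[-0.0172, 0.0033, 0.0744, 0.0, -0.0, -0.0001], [-0.0172, 0.0033, 0.0744, 0.0, -0.0, -0.0001], [-0.0172, 0.0032, 0.0744, 0.0, -0.0, -0.0001], [-0.0172, 0.0032, 0.0744, 0.0, -0.0, -0.0001]]
[[-0.0086, 0.0016, 0.0555, 0.0, -0.0, -0.0001], [-0.0086, 0.0016, 0.0555, 0.0, -0.0, -0.0001], [-0.0086, 0.0016, 0.0555, 0.0, -0.0, -0.0001], [-0.0086, 0.0016, 0.0555, 0.0, -0.0, -0.0001], [-0.0086, 0.0016, 0.0555, 0.0, -0.0, -0.0001], [-0.0086, 0.0016, 0.0555, 0.0, -0.0, -0.0001], [-0.0086, 0.0016, 0.0555, 0.0, -0.0, -0.0001], [-0.0086, 0.0016, 0.0555, 0.0, -0.0, -0.0001]]
```

```bash
python3 -m pendant '[[-0.0172,0.0033,0.0744,0,0,0],[-0.0172,0.0033,0.0744,0,0,0],[-0.0172,0.0032,0.0744,0,0,0],[-0.0172,0.0032,0.0744,0,0,0],[0,0,0,0,0,0],[0,0,0,0,0,0]]'
python3 - <<'E'
from h import *
st=manip.read_state(); p=imaging.get_image("wrist")
for r in spotter.cut_out(p,"large_angle")[:2]:
    W=np.array([ray(p,u,.0656,st)[:2] for u in np.argwhere(r["region"])[:,::-1]]).astype(np.float32)
    b=cv2.minAreaRect(W); print(round(r["conf"],2),np.round(b[0],4),np.round(b[1],4),b[2])
for r in spotter.landmark_of(p,"large_angle")[:2]: print(r["conf"],np.round(r["location"]),ray(p,r["location"],.03,st))
plan([.517,-.3894,.047],15.3,4)
E
```

```text
time: 4.53
tool_pos: [0.5177, -0.3905, 0.122]
eef_rot: [1.906, 2.494, -0.001]
wrist_force: [0.4, 0.7, -0.1]
gripper_width: 0.092
grasp_force: 0.0
0.8 [ 0.461  -0.5692] [0.0747 0.0538] 15.186285018920898
0.75 [254. 186.] [ 0.51746185 -0.39027534  0.03      ]
[[0.0011, -0.0003, 0.0377, 0.0001, 0.0003, -0.0002], [0.0011, -0.0003, 0.0377, 0.0001, 0.0003, -0.0002], [0.0011, -0.0003, 0.0377, 0.0001, 0.0003, -0.0002], [0.001, -0.0002, 0.0377, 0.0001, 0.0003, -0.0002]]
```

```bash
python3 -m pendant '[[0.001,-0.0003,0.038,0,0,0],[0.001,-0.0003,0.038,0,0,0],[0,0,0.038,0,0,0],[0,0,0.037,0,0,0],[0,0,0,0,0,0]]'
python3 -m pendant '[[0,0,0,0,0,0],[0,0,0,0,0,0],[0,0,0,0,0,0],[0,0,0,0,0,0],[0,0,0,0,0,0],[0,0,0,0,0,0]]' 0 25
```

```text
time: 5.3
tool_pos: [0.5151, -0.3884, 0.0415]
eef_rot: [-1.906, -2.491, -0.001]
wrist_force: [0.1, -0.4, 0.3]
gripper_width: 0.0922
grasp_force: 0.0
time: 6.05
tool_pos: [0.5179, -0.3901, 0.0455]
eef_rot: [1.907, 2.493, 0.001]
wrist_force: [4.5, 1.5, 2.3]
gripper_width: 0.0655
grasp_force: 25.0
```

```bash
python3 -m pendant '[[0,0,-0.02,0,0,0],[0,0,-0.05,0,0,0],[0,0,-0.08,0,0,0],[0,0,-0.1,0,0,0],[0,0,-0.08,0,0,0],[0,0,0,0,0,0]]'
python3 - <<'E'
from h import *
st=manip.read_state(); p=imaging.get_image("wrist")
zt=st["tool_pos"][2]+.0675-.0465
for r in spotter.cut_out(p,"large_angle")[:2]:
    W=np.array([ray(p,u,zt,st)[:2] for u in np.argwhere(r["region"])[:,::-1]]).astype(np.float32)
    b=cv2.minAreaRect(W); print(round(r["conf"],2),np.round(b[0],4),np.round(b[1],4),b[2])
for r in spotter.landmark_of(p,"large_angle")[:2]: print(r["conf"],np.round(r["location"]),ray(p,r["location"],zt-.0375,st),st["tool_pos"])
cv2.imwrite("pics/w2.png",p["pixels"])
p=imaging.get_image("top")
for n,z in(("small_angle",.046),("cradle",.046),("paddle",.031),("tray_front",.054)):
    for r in spotter.landmark_of(p,n)[:2]: print(n,round(r["conf"],2),np.round(ray(p,r["location"],z)[:2],4))
plan([.50,-.12,.25],4,7)
E
```

```text
time: 6.8
tool_pos: [0.5172, -0.3914, 0.2129]
eef_rot: [1.906, 2.49, -0.003]
wrist_force: [-0.0, 0.0, -2.7]
gripper_width: 0.0654
grasp_force: 25.0
0.89 [ 0.4924 -0.47  ] [0.023  0.0246] 16.743562698364258
0.8 [ 0.5168 -0.3923] [0.0662 0.1503] 15.42459774017334
0.8 [250. 218.] [ 0.51429864 -0.39210296  0.19643911] [ 0.51718371 -0.39141584  0.21293911]
small_angle 0.65 [ 0.5377 -0.0806]
small_angle 0.65 [0.5077 0.1695]
cradle 0.77 [ 0.5504 -0.0615]
paddle 0.58 [ 0.4487 -0.0864]
tray_front 0.6 [ 0.4858 -0.0802]
tray_front 0.22 [ 0.4448 -0.0798]
[[0.0754, 0.0157, -0.012, -0.0001, -0.0001, 0.0089], [0.0759, 0.0136, -0.012, -0.0001, -0.0001, 0.0089], [0.0762, 0.0115, -0.012, -0.0001, -0.0001, 0.0089], [0.0765, 0.0094, -0.012, -0.0001, -0.0001, 0.0089], [0.0767, 0.0073, -0.0121, -0.0001, -0.0001, 0.0089], [0.0769, 0.0051, -0.0121, -0.0001, -0.0001, 0.0089], [0.077, 0.003, -0.0121, -0.0001, -0.0001, 0.0089]]
```

View pics/w2.png

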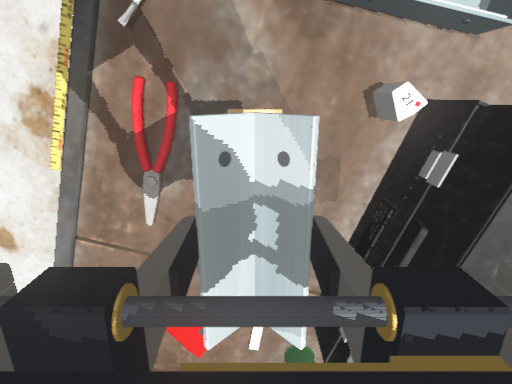

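The large angle is held centred and level, with its heel at column 258 midway between the edges at 192 and 318. I'm moving to a viewpoint beside the tray.

```bash
python3 -c "
from h import *
plan([.54,-.215,.30],4,5)"
```

```text
[[0.0648, 0.0275, -0.0369, -0.0001, -0.0002, 0.0124], [0.0658, 0.025, -0.0369, -0.0001, -0.0002, 0.0124], [0.0667, 0.0224, -0.0369, -0.0001, -0.0002, 0.0124], [0.0675, 0.0198, -0.037, -0.0001, -0.0002, 0.0124], [0.0682, 0.0172, -0.037, -0.0001, -0.0002, 0.0124]]
```

```bash
python3 -m pendant '[[0.065,0.0275,-0.037,0,0,0.0124],[0.066,0.025,-0.037,0,0,0.0124],[0.0667,0.0224,-0.037,0,0,0.0124],[0.0675,0.02,-0.037,0,0,0.0124],[0.068,0.017,-0.037,0,0,0.0124],[0,0,0,0,0,0],[0,0,0,0,0,0]]'
cat > look.py <<'E'
from h import *
import sys
st=manip.read_state(); p=imaging.get_image("wrist")
for n,z in(("small_angle",.046),("cradle",.046),("paddle",.031),("tray_front",.054)):
    for r in spotter.landmark_of(p,n)[:2]: print(n,round(r["conf"],2),np.round(r["location"]),np.round(ray(p,r["location"],z,st)[:2],4))
for r in spotter.cut_out(p,"small_angle")[:2]:
    W=np.array([ray(p,u,.075,st)[:2] for u in np.argwhere(r["region"])[:,::-1]]).astype(np.float32)
    b=cv2.minAreaRect(W); print(round(r["conf"],2),np.round(b[0],4),np.round(b[1],4),b[2])
cv2.imwrite(sys.argv[1],p["pixels"])
E
python3 look.py pics/w3.png
```

```text
time: 8.07
tool_pos: [0.5402, -0.2156, 0.301]
eef_rot: [-2.142, -2.297, 0.001]
wrist_force: [-0.3, 0.4, -2.6]
gripper_width: 0.0658
grasp_force: 25.0
small_angle 0.76 [269.  56.] [ 0.5509 -0.0789]
paddle 0.72 [198.  53.] [ 0.4507 -0.0803]
tray_front 0.71 [224.  54.] [ 0.4894 -0.0816]
0.72 [ 0.5506 -0.0869] [0.0528 0.1326] 3.7178492546081543
```

View pics/w3.png

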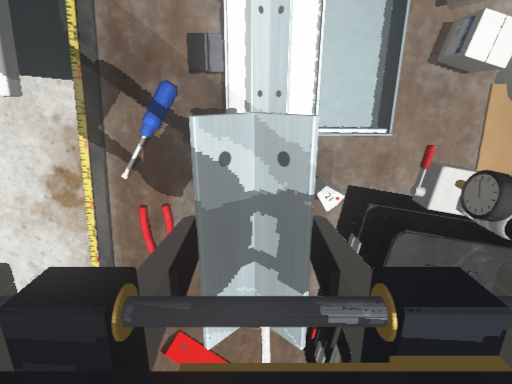

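The tray and small angle are visible at the top, with the small angle's centreline at column ~269 and its near end at row ~107. Small angle: (0.551,-0.0785), yaw ~3.9°. Every view agrees.

```bash
python3 -c "
from h import *
plan([.551,-.078,.11],3.9,6)"
```

```text
[[0.0456, 0.0068, 0.0637, -0.0, -0.0, 0.0], [0.0456, 0.0068, 0.0637, -0.0, -0.0, 0.0], [0.0456, 0.0068, 0.0637, -0.0, -0.0, 0.0], [0.0456, 0.0068, 0.0637, -0.0, -0.0, 0.0], [0.0456, 0.0068, 0.0637, -0.0, -0.0, 0.0], [0.0456, 0.0067, 0.0637, -0.0, -0.0, 0.0]]
```

```bash
python3 -m pendant '[[0.0456,0.0068,0.05,0,0,0],[0.0456,0.0068,0.06,0,0,0],[0.0456,0.0068,0.064,0,0,0],[0.0456,0.0068,0.068,0,0,0],[0.0456,0.0068,0.07,0,0,0],[0.0456,0.0067,0.069,0,0,0],[0,0,0,0,0,0],[0,0,0,0,0,0]]'
python3 - <<'E'
from h import *
st=manip.read_state(); ims=[]
for cn in("top","scene","wrist"):
    p=imaging.get_image(cn); z0=st["tool_pos"][2]-.0155
    for n,z in(("large_angle",z0),("small_angle",.046)):
        for r in spotter.landmark_of(p,n)[:2]: print(cn,n,round(r["conf"],2),np.round(ray(p,r["location"],z,st)[:2],4))
    u=proj(p,[.55,-.08,.08],st).astype(int)
    if cn!="wrist": ims.append(cv2.resize(p["pixels"][max(u[1]-45,0):u[1]+45,u[0]-60:u[0]+60],(400,300),interpolation=cv2.INTER_CUBIC))
    else: ims.append(cv2.resize(p["pixels"],(400,300)))
cv2.imwrite("pics/c4.png",np.vstack([np.hstack(ims[:2]),np.hstack([ims[2],ims[2]*0])]))
print(manip.read_state()["tool_pos"]); plan([.551,-.078,.075],3.9,2)
E
```

```text
time: 9.38
tool_pos: [0.5522, -0.0786, 0.1126]
eef_rot: [2.141, 2.296, 0.001]
wrist_force: [0.0, 0.1, -3.8]
gripper_width: 0.0656
grasp_force: 25.0
top large_angle 0.89 [ 0.4408 -0.6355]
top small_angle 0.61 [0.5053 0.1726]
scene large_angle 0.84 [ 0.5489 -0.0898]
scene large_angle 0.61 [ 0.3719 -0.72  ]
scene small_angle 0.85 [ 0.5524 -0.0524]
scene small_angle 0.78 [0.4905 0.1412]
wrist large_angle 0.6 [ 0.5529 -0.0787]
[ 0.55141866 -0.07778008  0.11165177]
[[-0.0002, -0.0005, 0.0367, 0.0001, 0.0, 0.0002], [-0.0002, -0.0004, 0.0367, 0.0001, 0.0, 0.0002]]
```

View pics/c4.png

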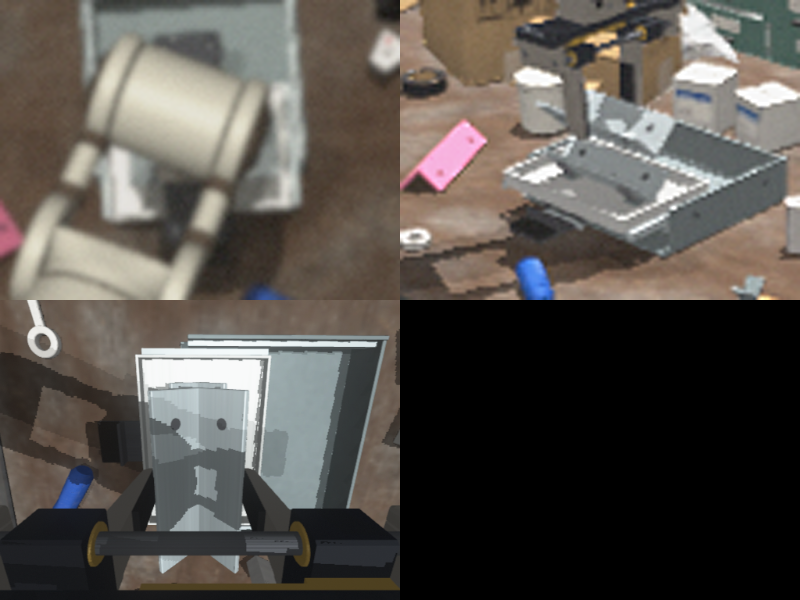

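The wrist view shows the held angle over the small one, whose far end shows at about mosaic (197,383), just beyond the large one's at (197,388). I'll compare that with the projected positions.

```bash
python3 - <<'E'
from h import *
st=manip.read_state(); p=imaging.get_image("wrist"); a=np.radians(3.9)
ex=np.array([np.cos(a),np.sin(a),0]); ey=np.array([-np.sin(a),np.cos(a),0])
S=np.array([.5507,-.0785,.046]); L=np.array([*st["tool_pos"][:2],st["tool_pos"][2]-.0155])
im=cv2.resize(p["pixels"][60:180,150:360],None,fx=3.5,fy=3.5,interpolation=cv2.INTER_CUBIC)
for O,w,h,c in((S,.027,.0270,(0,0,255)),(L,.034,.034,(0,200,0))):
    P=[O+ey*.075+ex*s*w+np.array([0,0,h*abs(s)]) for s in(-1,0,1)]
    q=np.array([(proj(p,X,st)-[150,60]+.5)*3.5 for X in P]).astype(int); print(q.tolist())
    for k in q: cv2.drawMarker(im,tuple(int(v) for v in k),c,cv2.MARKER_CROSS,14,1)
cv2.imwrite("pics/w5.png",im)
E
```

```text
[[228, 168], [363, 164], [498, 168]]
[[133, 177], [367, 169], [601, 177]]
```

View pics/w5.png

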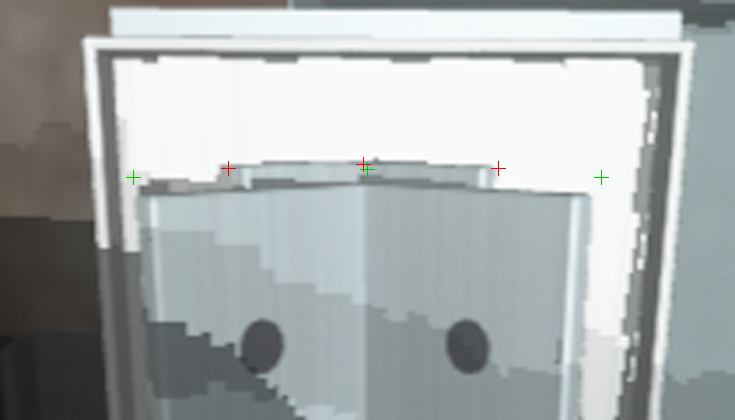

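Red marks the predicted small-angle end, which matches to within 1 px. The large one's end sits ~15 crop px below its green marks, so it is held ~3 mm short lengthwise. I'll shift +3 mm along tool x while lowering.

```bash
python3 -m pendant '[[0.003,-0.0004,0.02,0,0,0],[0.003,-0.0004,0.03,0,0,0],[0,0,0.018,0,0,0],[0,0,0,0,0,0],[0,0,0,0,0,0]]'
python3 -m pendant '[[0,0,0.004,0,0,0],[0,0,0.002,0,0,0],[0,0,0,0,0,0],[0,0,0,0,0,0]]'
```

```text
time: 10.5
tool_pos: [0.5509, -0.0747, 0.0775]
eef_rot: [2.142, 2.297, 0.0]
wrist_force: [0.2, 0.0, -2.8]
gripper_width: 0.0656
grasp_force: 25.0
time: 11.0
tool_pos: [0.5507, -0.0746, 0.0744]
eef_rot: [2.143, 2.298, 0.0]
wrist_force: [-0.6, 0.6, -3.4]
gripper_width: 0.0657
grasp_force: 25.0
```

```bash
for i in 1 2 3 4; do python3 -m pendant '[[0,0,0.003,0,0,0],[0,0,0,0,0,0]]' | egrep 'time|pos|force'; done
```

```text
time: 11.25
tool_pos: [0.5505, -0.0745, 0.0726]
wrist_force: [1.0, -0.1, -3.4]
grasp_force: 25.0
time: 11.5
tool_pos: [0.5505, -0.0745, 0.0711]
wrist_force: [-0.0, -0.1, -4.1]
grasp_force: 25.0
time: 11.75
tool_pos: [0.5506, -0.0745, 0.0697]
wrist_force: [-0.7, -0.9, -3.1]
grasp_force: 25.0
time: 12.0
tool_pos: [0.551, -0.0746, 0.0688]
wrist_force: [-1.0, -0.0, 1.1]
grasp_force: 25.0
```

```bash
python3 -m pendant '[[0,0,0.0015,0,0,0],[0,0,0,0,0,0]]' - 8| egrep 'pos|force'; python3 -m pendant '[[0,0,0,0,0,0],[0,0,0,0,0,0],[0,0,0,0,0,0],[0,0,0,0,0,0]]' 1
python3 -m pendant '[[0,0,-0.04,0,0,0],[0,0,-0.08,0,0,0],[0,0,-0.1,0,0,0],[-0.06,-0.02,-0.1,0,0,0],[-0.08,-0.02,-0.06,0,0,0],[-0.08,-0.02,0,0,0,0],[-0.06,0,0,0,0,0],[0,0,0,0,0,0]]'
python3 look.py pics/w6.png; python3 - <<'E'
from h import *
p=imaging.get_image("top")
for r in spotter.landmark_of(p,"large_angle")[:2]: print(r["conf"],r["location"],ray(p,r["location"],.053))
E
```

```text
tool_pos: [0.5514, -0.0746, 0.0686]
wrist_force: [-2.0, 1.8, 5.6]
grasp_force: 8.0
time: 12.75
tool_pos: [0.5506, -0.0746, 0.0674]
eef_rot: [-2.143, -2.298, 0.0]
wrist_force: [-1.3, 0.3, 0.6]
gripper_width: 0.0918
grasp_force: 0.0
time: 13.75
tool_pos: [0.5302, -0.2179, 0.2573]
eef_rot: [-2.146, -2.294, 0.0]
wrist_force: [0.8, -0.1, -0.9]
gripper_width: 0.0915
grasp_force: 0.0
paddle 0.58 [198.  48.] [ 0.4496 -0.0816]
tray_front 0.91 [227.  44.] [ 0.4888 -0.078 ]
0.97 [399.6, 213.9] [ 0.45003093 -0.66021556  0.053     ]
0.62 [232.8, 183.8] [ 0.55803922 -0.0823746   0.053     ]
```

View pics/w6.png

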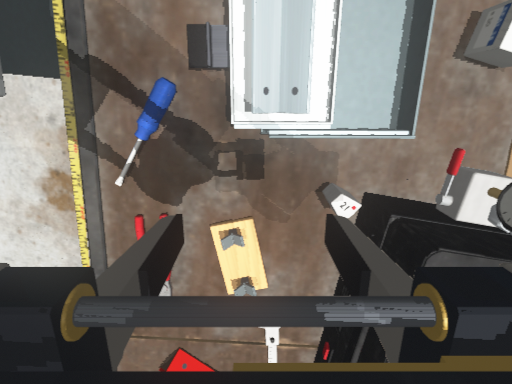

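Both angles nest in the tray (visible end at about (282,118)) and the V rest is empty at (238,255). Next I go before the tray with the fingers shut, turned so the camera looks over the tray.

```bash
python3 -c "
from h import *
plan([.448,-.081,.16],-86.1,10)"
```

```text
[[0.028, -0.0146, 0.0195, -0.0, -0.0, 0.0501], [0.0254, -0.0188, 0.0195, -0.0, -0.0, 0.0501], [0.0221, -0.0225, 0.0195, -0.0, -0.0, 0.0501], [0.0183, -0.0257, 0.0195, -0.0, -0.0, 0.0501], [0.0141, -0.0283, 0.0195, -0.0, -0.0, 0.0501], [0.0095, -0.0301, 0.0195, -0.0, -0.0, 0.0501], [0.0046, -0.0312, 0.0195, -0.0, -0.0, 0.0501], [-0.0003, -0.0316, 0.0195, -0.0, -0.0, 0.0501], [-0.0053, -0.0311, 0.0195, -0.0, -0.0, 0.0501], [-0.0101, -0.0299, 0.0195, -0.0, -0.0, 0.0501]]
```

```bash
python3 -m pendant '[[0.028,-0.0146,0.0195,0,0,0.0501],[0.0254,-0.0188,0.0195,0,0,0.0501],[0.0221,-0.0225,0.0195,0,0,0.0501],[0.0183,-0.0257,0.0195,0,0,0.0501],[0.0141,-0.0283,0.0195,0,0,0.0501],[0.0095,-0.0301,0.0195,0,0,0.0501],[0.0046,-0.0312,0.0195,0,0,0.0501],[0,-0.0316,0.0195,0,0,0.0501],[-0.0053,-0.0311,0.0195,0,0,0.0501],[-0.0101,-0.0299,0.0195,0,0,0.0501],[0,0,0,0,0,0],[0,0,0,0,0,0]]' 0 20
python3 look.py pics/w7.png
```

```text
time: 15.65
tool_pos: [0.4488, -0.082, 0.1607]
eef_rot: [3.139, 0.109, 0.002]
wrist_force: [0.2, 1.3, -0.8]
gripper_width: 0.0004
grasp_force: 0.0
cradle 0.23 [252. 143.] [ 0.4864 -0.0775]
cradle 0.17 [251. 176.] [ 0.4521 -0.079 ]
paddle 0.75 [253. 176.] [ 0.4488 -0.0809]
0.96 [0.5081 0.1186] [0.1012 0.0425] 33.665855407714844
```

View pics/w7.png

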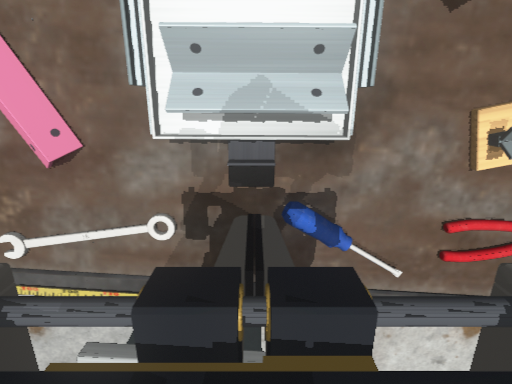

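The nested angles are at rows 22–112 (ends at columns ~168 and 350), with no small-angle end sticking out. The pad is at (253,172), at the predicted place. I'm descending to press it.

```bash
python3 - <<'E'
from h import *
st=manip.read_state(); p=imaging.get_image("wrist")
print([np.round(ray(p,u,.06,st),4) for u in((172,72),(348,72))])
plan([.4485,-.0812,.04],-86.1,4)
E
```

```text
[array([ 0.5456, -0.0033,  0.06  ]), array([ 0.5559, -0.1573,  0.06  ])]
[[0.0001, -0.0003, 0.0601, 0.0, -0.0, -0.0001], [0.0001, -0.0003, 0.0601, 0.0, -0.0, -0.0001], [0.0001, -0.0003, 0.0601, 0.0, -0.0, -0.0001], [0.0001, -0.0003, 0.0601, 0.0, -0.0, -0.0001]]
```

```bash
python3 -m pendant '[[0,0,0.06,0,0,0],[0,0,0.06,0,0,0],[0,0,0.06,0,0,0],[0,0,0.06,0,0,0],[0,0,0,0,0,0],[0,0,0,0,0,0]]' | egrep 'pos|force'
python3 -m pendant '[[0,0,0.016,0,0,0],[0,0,0,0,0,0],[0,0,0.01,0,0,0],[0,0,0,0,0,0],[0,0,0,0,0,0]]'| egrep 'pos|force'
```

```text
tool_pos: [0.449, -0.082, 0.0412]
wrist_force: [0.8, -0.4, 0.1]
grasp_force: 0.0
tool_pos: [0.4479, -0.0819, 0.0281]
wrist_force: [-6.2, 0.4, 10.9]
grasp_force: 5.4
```

```bash
python3 -m pendant '[[-0.007,0,0,0,0,0],[0,0,0,0,0,0]]'| egrep 'pos|force';  python3 -m pendant '[[0,0,0.006,0,0,0],[0,0,0,0,0,0]]'| egrep 'pos|force';  python3 -m pendant '[[0,0,0.006,0,0,0],[0,0,0,0,0,0]]'| egrep 'pos|force'
```

```text
tool_pos: [0.446, -0.0824, 0.0281]
wrist_force: [1.8, 0.5, 5.9]
grasp_force: 2.8
tool_pos: [0.4459, -0.0824, 0.0249]
wrist_force: [0.6, -0.5, 4.6]
grasp_force: 2.5
tool_pos: [0.4468, -0.0825, 0.0231]
wrist_force: [-1.0, 2.3, 14.4]
grasp_force: 7.0
```

```bash
python3 -m pendant '[[0.006,0,-0.0005,0,0,0],[0.01,0,0,0,0,0],[0.014,0,0,0,0,0],[0.018,0,0,0,0,0],[0.018,0,0,0,0,0],[0.01,0,0,0,0,0],[0,0,0,0,0,0]]'| egrep 'time|pos|force'
```

```text
time: 19.0
tool_pos: [0.4851, -0.08, 0.0232]
wrist_force: [0.2, 1.5, 10.9]
grasp_force: 5.2
```

```bash
python3 -m pendant '[[0.01,0,0,0,0,0],[0.018,0,0,0,0,0],[0.02,0,0,0,0,0],[0.02,0,0,0,0,0],[0.018,0,0,0,0,0],[0.012,0,0,0,0,0],[0.008,0,0,0,0,0],[0,0,0,0,0,0]]'| egrep 'time|pos|force'; python3 -m pendant '[[0.006,0,0,0,0,0],[0.006,0,0,0,0,0],[0,0,0,0,0,0]]'| egrep 'time|pos|force'
```

```text
time: 20.0
tool_pos: [0.5378, -0.0766, 0.0233]
wrist_force: [0.6, 0.1, 10.2]
grasp_force: 4.9
time: 20.38
tool_pos: [0.5435, -0.0762, 0.0233]
wrist_force: [-0.8, -0.1, 10.0]
grasp_force: 5.2
```

```bash
for i in 1 2 3; do python3 -m pendant '[[0.004,0,0,0,0,0],[0.003,0,0,0,0,0],[0,0,0,0,0,0]]'| egrep 'pos|wrist_force'; done
```

```text
tool_pos: [0.5459, -0.076, 0.0232]
wrist_force: [-4.2, -1.4, 13.6]
tool_pos: [0.5463, -0.076, 0.0229]
wrist_force: [-14.7, -2.6, 21.3]
tool_pos: [0.5466, -0.0759, 0.0226]
wrist_force: [-24.4, -3.8, 30.5]
```

```bash
python3 -m pendant '[[-0.008,0,-0.008,0,0,0],[-0.006,0,-0.016,0,0,0],[0,0,-0.02,0,0,0],[0,0,-0.04,0,0,0],[-0.02,0,-0.08,0,0,0],[-0.04,0,-0.1,0,0,0],[0,0,-0.04,0,0,0],[0,0,0,0,0,0],[0,0,0,0,0,0]]'
python3 look.py pics/w8.png
python3 - <<'E'
from h import *
p=imaging.get_image("top")
for n,z in(("large_angle",.053),("small_angle",.046),("cradle",.046),("paddle",.031),("tray_front",.054),("pbox_d",0),("white_pot",0),("die_0",0)):
    for r in spotter.landmark_of(p,n)[:2]: print(n,round(r["conf"],2),np.round(ray(p,r["location"],z)[:2],4))
E
```

```text
time: 22.62
tool_pos: [0.5143, -0.0767, 0.1719]
eef_rot: [-3.139, -0.105, 0.004]
wrist_force: [0.1, -0.2, -0.6]
gripper_width: 0.0004
grasp_force: 0.0
small_angle 0.75 [ 25. 159.] [0.5175 0.1634]
paddle 0.95 [253. 144.] [ 0.5469 -0.0734]
paddle 0.51 [441.  47.] [ 0.6543 -0.2519]
tray_front 0.95 [252. 106.] [ 0.5869 -0.0697]
0.73 [0.5296 0.1266] [0.1206 0.0429] 33.395957946777344
large_angle 0.97 [ 0.4456 -0.6573]
large_angle 0.85 [ 0.6563 -0.0752]
small_angle 0.62 [0.5119 0.1737]
cradle 0.5 [ 0.5871 -0.0804]
tray_front 0.61 [ 0.5918 -0.0811]
pbox_d 0.97 [0.4637 0.3382]
pbox_d 0.56 [ 0.5117 -0.3932]
white_pot 0.69 [0.6684 0.1875]
die_0 0.55 [ 0.6526 -0.2675]
```

View pics/w8.png

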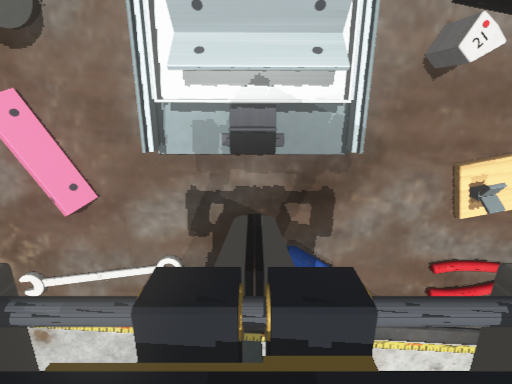

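The tray moved 98 mm (paddle 0.449 → 0.547) and met its stop. The angles still lie nested: the large one's edge spans columns 168–350 and the small one's leg below it 185–333, so both centre on 259. Bystanders are unmoved, and I'm handing in.

```bash
python3 -c "
from rig import order
print(order.job_done())"
```

```text
the job is handed in; nothing more can be done
None
```

I nested the large angle in the small one, pressed the release lever and pushed the tray about 98 mm to its stop with both angles still in the cradle; I handed the job in at about 23 s, and no verdict came back.

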